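# Load a blank into the marking press and close the shuttle

### The arm

A 7-joint arm with a two-finger parallel gripper is mounted at the origin on the work surface. World frame = base frame: x ahead of the robot, y to its left, z up, the work surface at z = 0. Lengths are in m, angles in rad, forces in N, time in s.
With the tool pointing down it reaches from about 0.4 to 0.85 m from the base axis. Payload 10.4 kg.
Tool frame: the origin (TCP) lies between the finger pads; the fingertips stand 19 mm ahead of it and the grasp point (between the pads) is the TCP (manip.tips_ahead is the distance from the TCP to the fingertips, in m); z points along the fingers, y is the line along which they close (so a half turn about z gives the same grasp; the last joint's range is limited). The gripper opens to 85 mm and grips with 20 to 120 N. Pads are 22 mm wide; open, the fingers measure 114 mm over their backs; the gripper's body (76 mm by 85 mm) begins 54 mm behind the grasp point. The pads swing forward as they close: fully open they stand 13 mm farther back than shut.
Start: joints at [1.285, 0.332, -0.065, 1.46, 0.022, 1.35, -0.088], TCP at [0.162, -0.604, 0.25] pointing down, gripper open.
Joint ranges: [-2.6, 2.6], [-0.5, 2.12], [-1.47, 1.34], [0.16, 2.42], [-1.27, 4.41], [0.06, 2.06], [-2.6, 2.6]. Speed limits (rad/s): [2.22, 2.22, 2.79, 2.79, 3.14, 3.14, 3.14].

### API

Orientations are given as a unit quaternion [x, y, z, w].
In Python, from workcell import manip, viewer gives the robot as it stands.
- The arm moves only by the tool arm_command, never from a script. Its argument "series" is text: rows parted by semicolons, each of 5 numbers parted by spaces: the closure, from 0 (fully open) to 1 (shut), then the shift along the tool's x, y, z normalised to -1 to 1, where 1 is 0.4 m, then the turn about the tool's z normalised to -1 to 1, where 1 is 180 degrees. In form: jaw tx ty tz spin; .... A call has exactly 10 rows; each row shifts and turns the commanded pose from where the row before left it, along the tool's axes as they then stand; what a row does not reach is not made up. A row lasts 1/8 s, in which the tool goes at most 62.5 mm and 10.7 degrees, less where a joint would pass 70% of its speed; a pose out of reach is approached as far as the arm can. A call with a number of a shift or a turn outside -1 to 1 is refused whole. A call with a gripper value outside its range is refused whole. The fingers move at their own pace and stop on an object; "newtons" is the grip in N (left out, the last holds). Time passes only in rows, so rows that do not move let the fingers close, or fill a call up. It gives the time, the measured TCP pose, the force, the opening and the grip force at its end, in the units of the state.
- manip.get_obs(): the state, without advancing time (a new reading comes with each control period).
- viewer.camera(name): name is "side" or "top" or "wrist"; returns a dict with "pixels" (384x512x3 uint8, red, green, blue), "intrinsics" (3x3 intrinsics, pixels), "extrinsics" (4x4, takes a point from world to camera coordinates). Camera axes: x right, y up, looking along -z (the intrinsics and any distortion apply to the point x, -y, -z); pixel columns grow to the right and rows downward; lengths in m; the calibration is good to about 2 mm. A picture is of the moment at which its call begins. There is no depth.
- manip.hand_in(): hands the job in; it is judged then, once.
The state is a dict: "clock": time; "joint_pos": joint angles; "joint_velocities": joint speeds; "tau": joint torques, N m; "position": TCP position; "ee_rot": TCP orientation; "ft_force": force on the tool from outside, world axes, zero at the start; "torque": the same for the moment, N m; "grip_width": opening from 0.0 (shut) to 1.0 (fully open); "grasp_force": force on a finger pad.
Only numpy, scipy, OpenCV 4.12 (cv2) and the standard library are available. Lean on these libraries where they do the work, as an engineer would, in place of code of your own. Each camera call takes 0.05 s, during which the arm holds its last target. There are 200 camera calls.

### The job

Take the oblong aluminium blank out of the green rack, lay it down flat on the bench or mat, let go and take it again by its long edges, then seat it flat and fully home in the matching nest of the press's shuttle while the shuttle is still drawn out. Then push the red handle to slide the shuttle fully home under the press head, leaving the blank seated. Do not disturb the brass blank, the jar or the screwdriver.

Things in the scene. Friction and masses are not known exactly. Their poses are not given: they have to be found in the camera images.
- blank: oblong aluminium blank, a plain plate 12 x 64 x 44 mm along its own x, y, z; origin at its centre. It starts standing on a long edge in a rack slot (x level, across the slot; y along the slot; z up). Lying flat, its x axis is vertical; either face may be up, and it fits the nest either way round.
- brass_blank: square brass blank 12 x 50 x 50 mm along x, y, z, origin at its centre, standing in the other slot of the rack: it does not fit the nest, leave it where it is
- rack: fixed green plastic rack 130 x 90 mm (x, y), origin at the centre of its underside. Two slots along its y at x = -40 and +40 mm, 14.6 mm wide and 74 mm long, floor 6 mm and slot walls' top 20 mm above the origin; which slot holds which blank varies
- mat: fixed black rubber mat 170 x 120 x 3 mm (x, y, z) between rack and press, origin at the centre of its underside: free space to lay the blank down
- press: fixed blue bench press. Origin on the bench right below the nest's centre when the shuttle is fully out. Base 150 mm wide (x), y from -80 to 320 mm; head and stripper plate 130 mm wide, above the shuttle from y = 110 mm on, head 200 mm high, column at the back. The stripper plate's underside is 16 mm above the nest floor, so only a fully seated blank passes (4 mm spare)
- shuttle (a joint): travel of the press's shuttle along the press's +y in m: 0 fully out, 0.16 fully home against its stop under the head; it takes 3 N to slide and stays where it is left
- nest (a point): centre of the nest's floor, on the shuttle and moving with it, 36 mm above the bench; axes as the press. The nest is a yellow plastic rim on the dark shuttle plate, round a cavity 46 (x) x 66 mm (y), 7 mm deep; rim 10 mm wide. Both long sides of the rim have a gap 36 mm long at the middle, open down to the floor's level and outwards for the fingers
- handle (a point): centre of the upper part of the red handle, an upright plate on the shuttle 70 mm wide (x), 10 mm thick (y), from 36 to 72 mm above the bench; the point is 60 mm above the bench; it stands 110 mm from the nest's centre towards the press's -y
- jar: small jar with red cap, 60 mm across, 60 mm high, origin under its centre: leave alone
- screwdriver: screwdriver lying on the bench, along its x: leave alone
There are look-alikes about, which are no part of the job. Several things have the shape of the blank; the one meant has the colours described above.

How it is judged:
On the way, in this order (a step that is already met when the one before it is completed fails the run):
1. the blank lies flat on the bench or mat, let go by the fingers (height (world z) of blank below 0.015 m and angle between the x axis of blank and the z axis of press, either way round below 0.1 rad and contact force between the fingers and blank below 0.1 N), for 0.2 s.
2. the blank is seated in the nest while the shuttle is still drawn out (less than 50 mm in) (value of joint shuttle below 0.05 m and z of blank in the frame of nest below 0.0085 m and horizontal distance between blank and nest below 0.004 m and angle between the x axis of blank and the z axis of nest, either way round below 0.06 rad), for 0.2 s.
At the end, for the whole second after the job is handed in: the shuttle is within 5 mm of its stop under the head, and the blank lies at rest in the nest: flat within 0.06 rad, its centre within 4 mm of the nest's centre and at most 8.5 mm above the nest floor (value of joint shuttle above 0.155 m and z of blank in the frame of nest between 0.003 and 0.0085 m and horizontal distance between blank and nest below 0.004 m and angle between the x axis of blank and the z axis of nest, either way round below 0.06 rad and angle between the y axis of blank and the y axis of nest, either way round below 0.1 rad and linear speed of blank below 0.02 m/s); the robot touches nothing.
It fails at once if the brass blank is moved by more than 20 mm (distance of brass_blank from where it was at the start of the episode above 0.02 m).
It fails at once if the jar is moved by more than 20 mm (distance of jar from where it was at the start of the episode above 0.02 m).
It fails at once if the screwdriver is moved by more than 30 mm (distance of screwdriver from where it was at the start of the episode above 0.03 m).
It also fails if it takes over 67 s, if anything falls off the work surface, if the arm or the gripper's body presses on something with over 40 N, if the wrist force passes 120 N, or if a joint passes its speed limit or range.

## Working session

There is one attempt and no reset: what is moved stays moved. The work goes in short steps, Python scripts to look and compute and a tool call to move; the robot and the scene stay as the last step left them, time stands still between calls to the robot, and variables do not carry over. Pictures are saved under pics/ and viewed, at most 10 in all, crops included, and the job is handed in when it is done.

Besides the shell and the picture viewer there is one more tool, called after "Call:" as a command line: name --argument value ..., lists and objects as JSON in quotes. arm_command: Moves the arm, as the interface text tells. Scaled input: -1 to 1 covers 0.4 m each way for a shift and 180 degrees each way for a turn. Its arguments: {"type":"object","properties":{"series":{"type":"string"},"newtons":{"type":"number"}},"required":["series"]}

```bash
mkdir -p pics; ls
python3 - <<'E'
from workcell import manip, viewer
import cv2,numpy as np
for n in ("top","side"):
    c=viewer.camera(n); cv2.imwrite(f"pics/{n}0.png",cv2.resize(c["pixels"][:,:,::-1],(800,600),interpolation=cv2.INTER_CUBIC))
    np.savez(f"{n}0.npz",**c); print(n,np.round(c["intrinsics"],1).tolist(),np.round(c["extrinsics"],3).tolist(),[k for k in c])
print(manip.get_obs())
E
```

```text
pics
top [[385.0, 0.0, 259.2], [0.0, 385.0, 190.9], [0.0, 0.0, 1.0]] [[-0.146, -0.989, -0.003, -0.064], [0.967, -0.144, 0.209, -0.553], [-0.207, 0.028, 0.978, -0.915], [0.0, 0.0, 0.0, 1.0]] ['pixels', 'intrinsics', 'extrinsics']
side [[407.1, 0.0, 258.7], [0.0, 407.1, 194.8], [0.0, 0.0, 1.0]] [[-0.994, -0.111, 0.018, 0.531], [0.097, -0.758, 0.645, -0.192], [-0.057, 0.642, 0.764, -0.934], [0.0, 0.0, 0.0, 1.0]] ['pixels', 'intrinsics', 'extrinsics']
{'clock': 0.1, 'joint_pos': array([ 1.28540865,  0.33282219, -0.0646663 ,  1.46084077,  0.02159664,
        1.34988194, -0.08846844]), 'joint_velocities': array([-3.47871496e-04, -4.16511235e-03,  6.99525739e-05, -2.67487018e-03,
        1.42764729e-03, -2.17338774e-03,  7.92987375e-04]), 'tau': array([ 2.08378500e-03, -6.26747489e+01,  4.98803461e-02, -3.92433035e+01,
        1.64720218e-02,  6.94618531e-03, -1.56650577e-05]), 'position': array([ 0.16226155, -0.60326023,  0.24959485]), 'ee_rot': array([ 9.91378878e-01,  1.31024903e-01, -1.13422547e-04, -6.18316556e-04]), 'ft_force': array([-3.84666570e-01,  3.32101849e-01,  2.78917308e-04]), 'torque': array([-0.00102737,  0.0078827 ,  0.00359796]), 'grasp_force': 0.0, 'grip_width': 0.992757597451317}
```

View pics/top0.png

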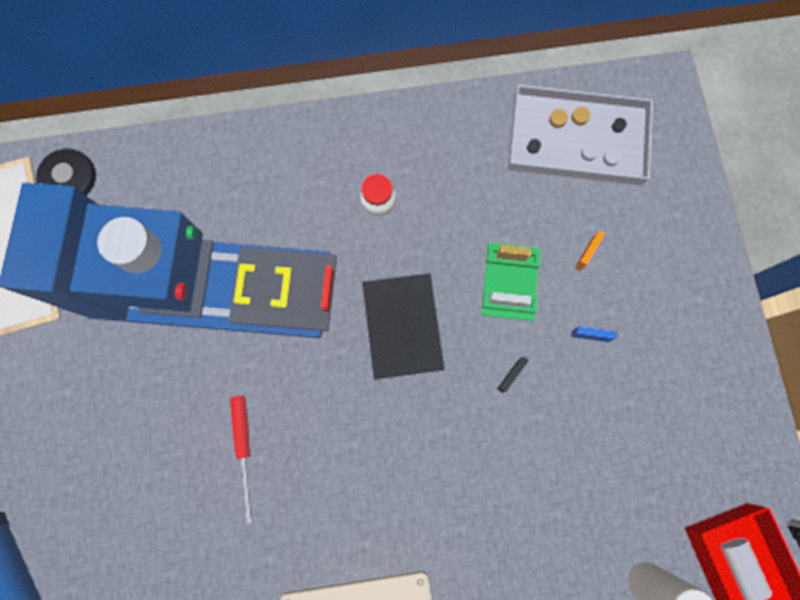

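View pics/side0.png

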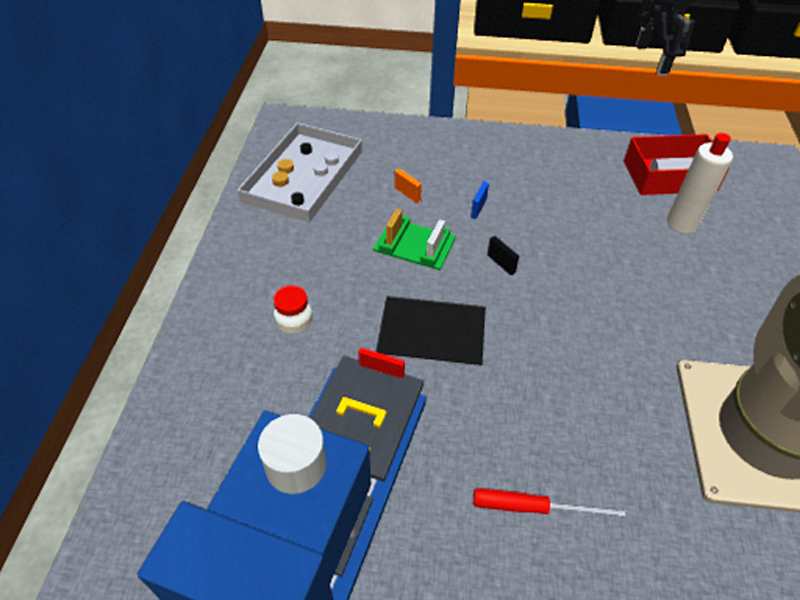

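Top view: aluminium blank in the rack at about (511,299), brass at (515,253), mat centre at (403,326), nest at (262,286), handle at (326,289). The side view agrees with this, and the jar and screwdriver are clear of the path. Next I'll measure with colour masks.

```bash
cat > h.py <<'E'
import numpy as np, cv2
from workcell import manip, viewer
def unproj(c,uv,z):
    K,E=c["intrinsics"],c["extrinsics"]; R,t=E[:3,:3],E[:3,3]
    uv=np.atleast_2d(uv).astype(float)
    d=np.c_[(uv[:,0]-K[0,2])/K[0,0],-(uv[:,1]-K[1,2])/K[1,1],-np.ones(len(uv))]@R
    o=-R.T@t
    return (o+d*((z-o[2])/d[:,2])[:,None])[:,:2]
def proj(c,P):
    p=np.atleast_2d(P)@c["extrinsics"][:3,:3].T+c["extrinsics"][:3,3]
    return np.c_[p[:,0]/-p[:,2]*c["intrinsics"][0,0]+c["intrinsics"][0,2],-p[:,1]/-p[:,2]*c["intrinsics"][1,1]+c["intrinsics"][1,2]]
def rect(c,mask,z):
    """min-area rectangle of a mask, laid on the plane z: centre, sizes, angle of long side (deg)"""
    v,u=np.nonzero(mask); p=unproj(c,np.c_[u,v],z)
    (x,y),s,_=r=cv2.minAreaRect((p*1000).astype(np.float32)); b=cv2.boxPoints(r)
    e=max(b[1]-b[0],b[2]-b[1],key=np.linalg.norm)
    return np.round([x,y,*sorted(s),np.degrees(np.arctan2(e[1],e[0]))%180,len(u)],1)
def mask(c,lo,hi,win=None):
    m=cv2.inRange(cv2.cvtColor(c["pixels"],cv2.COLOR_RGB2HSV),lo,hi)
    if win: w=np.zeros_like(m); a,b,d,e=win; w[b:e,a:d]=1; m=m*w   # u0,v0,u1,v1
    return m
E
python3 - <<'E'
from h import *
s=.64
W=lambda *a:[int(x*s) for x in a]
for n,wins in (("top",dict(al=W(483,285,540,315),nest=W(225,255,300,315),handle=W(316,258,340,318),mat=W(352,265,455,385),rack=W(470,235,550,325),jar=W(355,170,400,205))),
               ("side",dict(al=W(420,215,450,260),nest=W(330,395,390,430),mat=W(370,290,490,370),handle=W(350,345,410,380)))):
    c=dict(np.load(n+"0.npz"))
    for k,lo,hi,z in (("al",(0,0,170),(180,40,255),.05),("nest",(22,120,120),(34,255,255),.043),("handle",(0,150,100),(8,255,255),.072),("mat",(0,0,0),(180,255,60),.003),("rack",(50,100,60),(75,255,255),.006),("jar",(0,150,100),(8,255,255),.06)):
        if k in wins: print(n,k,rect(c,mask(c,lo,hi,wins[k]),z))
w=viewer.camera("wrist"); print(w["extrinsics"].round(3).tolist(), w["intrinsics"][0,0], manip.tips_ahead)
t=dict(np.load("top0.npz"))["pixels"]
a=cv2.resize(t[140:225,285:365,::-1],(400,425),interpolation=cv2.INTER_CUBIC);b=cv2.resize(t[140:225,140:220,::-1],(400,425),interpolation=cv2.INTER_CUBIC)
cv2.imwrite("pics/crop.png",np.hstack([b,a]))
E
```

```text
top al [ 514.2 -321.9   22.4   77.8   85.7  128. ]
top nest [597.9  85.5  67.2  87.3  76.5 327. ]
top handle [570.7 -21.9  10.   67.3 166.9  99. ]
top mat [0. 0. 0. 0. 0. 0.]
top rack [ 552.7 -330.5   92.2  129.8  165.1 1187. ]
top jar [ 731.8 -125.6   45.4   47.    64.7  154. ]
side al [ 514.7 -317.1   11.8   66.9   74.4   71. ]
side nest [590.2  57.4  28.6  67.7 166.5 232. ]
side handle [570.6  -9.7  30.5  73.4 167.3 330. ]
side mat [ 503.5 -133.6  119.9  168.4  179.2 2413. ]
[[0.259, -0.966, -0.002, -0.624], [0.917, 0.247, -0.312, 0.041], [0.302, 0.079, 0.95, -0.381], [0.0, 0.0, 0.0, 1.0]] 306.40672259906836 0.019
```

View pics/crop.png

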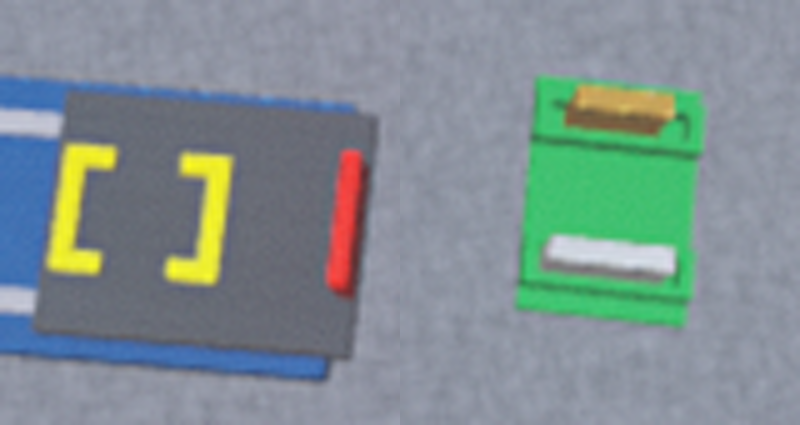

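Now moving over the rack, then spinning.

Call:
arm_command --series "0 0.1034 -0.0455 0 0;0 0.1034 -0.0455 0 0;0 0.1034 -0.0455 0 0;0 0.1034 -0.0455 0 0;0 0.1034 -0.0455 0 0;0 0.1034 -0.0455 0 0;0 0.1034 -0.0455 0 0;0 0.1034 -0.0455 0 0;0 0.1034 -0.0455 0 0;0 0.1034 -0.0455 0 0" --newtons 40

```text
clock: 1.4
position: [0.5154, -0.3193, 0.2501]
ee_rot: [0.991, 0.131, -0.0, -0.0]
ft_force: [0.8, -0.3, -0.3]
grip_width: 1.0
grasp_force: 0.0
```

Call:
arm_command --series "0 0 0 0 -0.05;0 0 0 0 -0.05;0 0 0 0 -0.05;0 0 0 0 -0.05;0 0 0 0 -0.05;0 0 0 0 -0.05;0 0 0 0 -0.0337;0 0 0 0 0;0 0 0 0 0;0 0 0 0 0"

```text
clock: 2.65
position: [0.5145, -0.3203, 0.2503]
ee_rot: [0.793, 0.609, -0.0, 0.0]
ft_force: [0.4, -0.3, 0.5]
grip_width: 0.999
grasp_force: 0.0
```

```bash
cat >> h.py <<'E'
from scipy.spatial.transform import Rotation as Ro
def st():
    o=manip.get_obs(); R=Ro.from_quat(o["ee_rot"]).as_matrix()
    print("t",round(o["clock"],2),"pos",o["position"].round(4),"yaw_y",np.degrees(np.arctan2(R[1,1],R[0,1])).round(2),"tilt",R[2,2].round(5),"F",o["ft_force"].round(1),"grip",round(o["grip_width"],3),round(o["grasp_force"],1))
    return o["position"],R
def go(target,yaw=None):
    """needed normalised shift in tool axes (after the turn) and the turn; yaw = world angle of tool y, deg"""
    p,R=st(); s=0
    y0=np.degrees(np.arctan2(R[1,1],R[0,1]))
    if yaw is not None: s=-((yaw-y0+180)%360-180)
    R2=R@Ro.from_euler('z',s,degrees=True).as_matrix()
    print("turn",round(s/180,4),"shift before turn",(R.T@(target-p)/.4).round(4),"after",(R2.T@(target-p)/.4).round(4))
def snap(n,f): c=viewer.camera(n); cv2.imwrite(f"pics/{f}.png",cv2.resize(c["pixels"][:,:,::-1],(800,600),interpolation=cv2.INTER_CUBIC)); np.savez(f+".npz",**c); return c
E
python3 -c "
from h import *
st();snap('wrist','w1')"
```

```text
t 2.65 pos [ 0.5145 -0.3203  0.2503] yaw_y -14.95 tilt -1.0 F [ 0.4 -0.3  0.5] grip 0.999 0.0
```

View pics/w1.png

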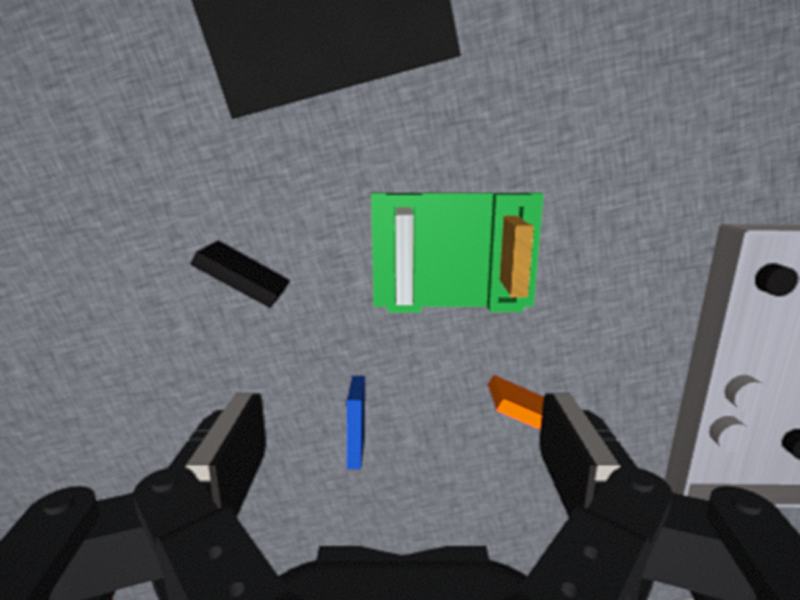

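The wrist view shows the aluminium blank's top edge at about (404,258), upright in the image and so aligned with the tool. The brass blank is at (518,258).

Run:
```python
from h import *
c=dict(np.load("w1.npz"))
m=mask(c,(0,0,165),(180,40,255),(245,135,275,200)); r=rect(c,m,.05); print(r)
v,u=np.nonzero(m); print(u.min(),u.max(),v.min(),v.max())
g=rect(c,mask(c,(50,100,60),(75,255,255),(220,100,360,205)),.006); print(g)
go([r[0]/1e3,r[1]/1e3,.05],-15.5)
```

```text
[ 516.1 -316.7   10.5   62.    75.4  575. ]
253 263 138 194
[ 553.7 -331.9   94.5  130.2  165.  6221. ]
t 2.7 pos [ 0.5145 -0.3203  0.2503] yaw_y -14.93 tilt -1.0 F [ 0.4 -0.3  1. ] grip 1.004 0.0
turn 0.0031 shift before turn [0.0099 0.0015 0.5008] after [0.0099 0.0014 0.5008]
```

Call:
arm_command --series "0 0.01 0.0015 0 0;0 0 0 0.08 0;0 0 0 0.08 0;0 0 0 0.08 0;0 0 0 0.08 0;0 0 0 0.08 0;0 0 0 0.06 0;0 0 0 0.0325 0;0 0 0 0.02 0;0 0 0 0 0"

```text
clock: 3.95
position: [0.5163, -0.3166, 0.0455]
ee_rot: [0.793, 0.61, 0.0, 0.0]
ft_force: [0.3, 0.7, 0.6]
grip_width: 0.999
grasp_force: 0.0
```

Call:
arm_command --series "1 0 0 0 0;1 0 0 0 0;1 0 0 0 0;1 0 0 0 0;1 0 0 0 0;1 0 0 0 0;1 0 0 0 0;1 0 0 0 0;1 0 0 0 0;1 0 0 0 0"

```text
clock: 5.2
position: [0.5162, -0.3168, 0.0456]
ee_rot: [0.793, 0.61, 0.0, 0.0]
ft_force: [-1.0, -0.5, 4.6]
grip_width: 0.13
grasp_force: 40.7
```

```bash
python3 -c "
from h import *
go([.503,-.134,.12],-15)"
```

```text
t 5.2 pos [ 0.5162 -0.3168  0.0456] yaw_y -14.88 tilt -1.0 F [-1.  -0.5  4.6] grip 0.13 40.7
turn 0.0007 shift before turn [ 0.4331 -0.1492 -0.1863] after [ 0.4328 -0.1502 -0.1863]
```

Call:
arm_command --series "1 0 0 -0.03 0;1 0 0 -0.05 0;1 0 0 -0.0531 0;1 0 0 -0.0531 0;1 0.0722 -0.025 0 0;1 0.0722 -0.025 0 0;1 0.0722 -0.025 0 0;1 0.0722 -0.025 0 0;1 0.0722 -0.025 0 0;1 0.0722 -0.025 0 0"

```text
clock: 6.45
position: [0.5026, -0.1328, 0.1211]
ee_rot: [0.793, 0.61, 0.0, 0.001]
ft_force: [1.2, -0.5, -1.1]
grip_width: 0.129
grasp_force: 40.0
```

Call:
arm_command --series "1 0 0 0.06 0;1 0 0 0.06 0;1 0 0 0.05 0;1 0 0 0.01 0;1 0 0 0.008 0;1 0 0 0 0;1 0 0 0 0;1 0 0 0 0;1 0 0 0 0;1 0 0 0 0"

```text
clock: 7.7
position: [0.5026, -0.1338, 0.0446]
ee_rot: [0.793, 0.61, -0.0, 0.0]
ft_force: [-0.0, -0.7, -1.2]
grip_width: 0.133
grasp_force: 40.0
```

```bash
python3 -c "
from h import *
st();snap('side','s2')"
```

```text
t 7.7 pos [ 0.5026 -0.1338  0.0446] yaw_y -14.88 tilt -1.0 F [-0.  -0.7 -1.2] grip 0.133 40.0
```

View pics/s2.png

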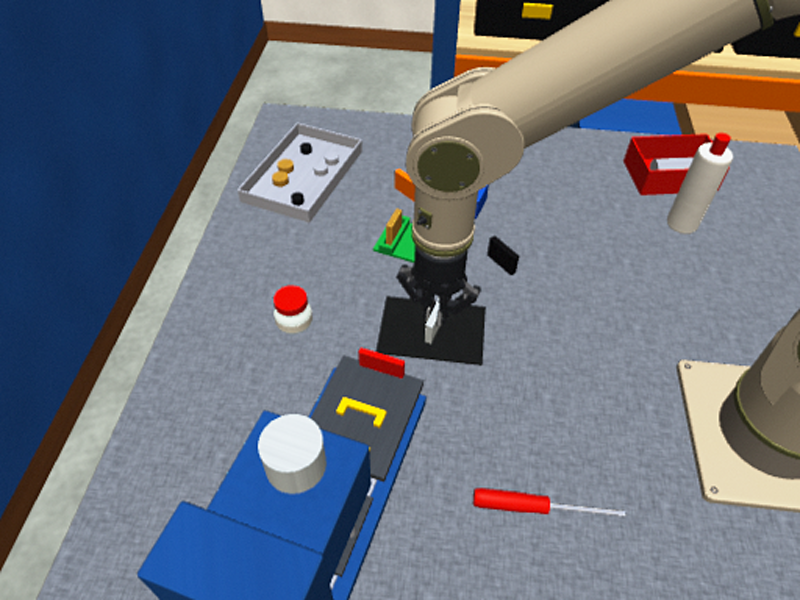

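The blank is held upright just above the mat, at about (434,322). I'll lower it, open, and topple it sideways with one finger.

Call:
arm_command --series "1 0 0 0.003 0;1 0 0 0.002 0;1 0 0 0 0;1 0 0 0 0;0 0 0 0 0;0 0 0 0 0;0 0 0 0 0;0 0 0 0 0;0 0 0 0 0;0 0 0 0 0"

```text
clock: 9.0
position: [0.5026, -0.1338, 0.0426]
ee_rot: [0.793, 0.61, -0.0, 0.0]
ft_force: [-0.1, -1.1, 0.1]
grip_width: 1.0
grasp_force: 0.0
```

```bash
python3 -c "
from h import *
st();snap('wrist','w2')"
```

```text
t 9.0 pos [ 0.5026 -0.1338  0.0426] yaw_y -14.87 tilt -1.0 F [-0.1 -1.1  0.1] grip 1.0 0.0
```

View pics/w2.png

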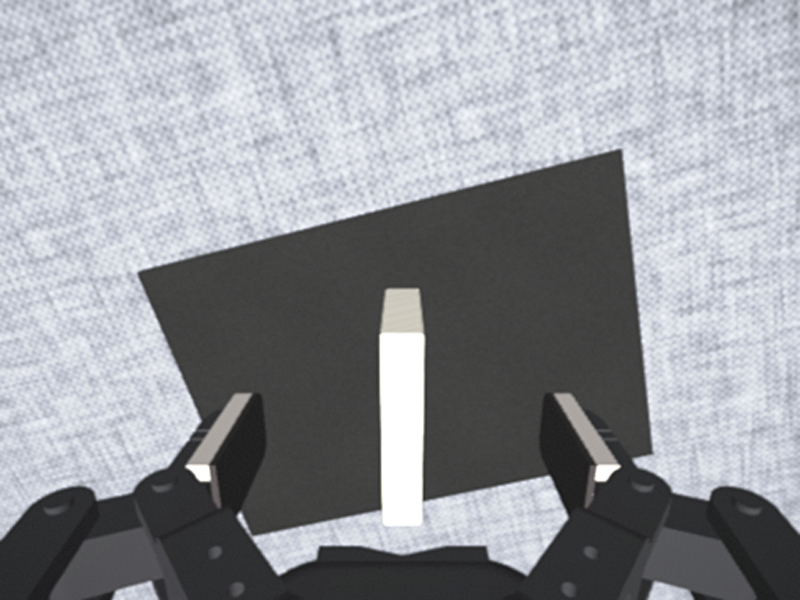

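The blank stands free on the mat, its top edge spanning (402, 332 to 525). Toppling it towards tool +y.

Call:
arm_command --series "0 0 0.03 0 0;0 0 0.03 0 0;0 0 0.02 0 0;0 0 0.008 0 0;0 0 0.008 0 0;0 0 0.008 0 0;0 0 0.008 0 0;0 0 0.008 0 0;0 0 0.008 0 0;0 0 0.008 0 0"

```text
clock: 10.3
position: [0.5554, -0.1478, 0.0426]
ee_rot: [0.793, 0.61, -0.0, 0.0]
ft_force: [-0.3, 0.2, 0.4]
grip_width: 1.0
grasp_force: 0.0
```

Call:
arm_command --series "0 0 0.005 0 0;0 0 0 0 0;0 0 0 0 0;0 0 0 -0.1 0;0 0 0 -0.1 0;0 0 0 -0.05 0;0 0 0 0 0;0 0 0 0 0;0 0 0 0 0;0 0 0 0 0"

```text
clock: 11.55
position: [0.5567, -0.1482, 0.1417]
ee_rot: [0.793, 0.61, -0.0, -0.001]
ft_force: [0.3, -0.6, 0.5]
grip_width: 0.999
grasp_force: 0.0
```

```bash
python3 -c "
from h import *
st();c=snap('wrist','w3'); print(rect(c,mask(c,(0,0,165),(180,25,255),(200,200,330,384)),.015))"
```

```text
t 11.55 pos [ 0.5567 -0.1482  0.1417] yaw_y -14.87 tilt -1.0 F [ 0.3 -0.6  0.5] grip 0.999 0.0
[ 537.  -240.5  129.8  172.1   75.1 6724. ]
```

View pics/w3.png

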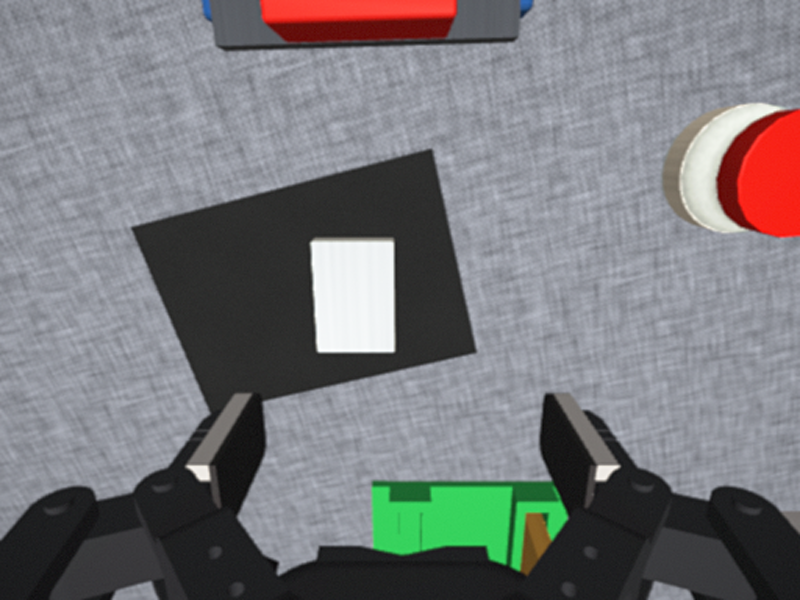

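The blank lies flat on the mat at about (353,296), almost square to the tool. I'll locate it accurately by cropping the window to the mat.

Run:
```python
from h import *
c=dict(np.load("w3.npz")); r=rect(c,mask(c,(0,0,140),(180,60,255),(185,140,268,235)),.015); print(r)
z=.003+.003+.019
go([r[0]/1e3,r[1]/1e3,z],r[4]-90)
m=cv2.inRange(c["pixels"],(0,0,0),(70,70,70)); v,u=np.nonzero(mask(c,(0,0,140),(180,60,255),(185,140,268,235))); print(proj(c,[[.5,-.1,.0]]))
```

```text
[ 530.5 -140.7   44.5   64.7   75.1 3787. ]
t 11.6 pos [ 0.5569 -0.1482  0.1419] yaw_y -14.87 tilt -1.0 F [-0.   0.3 -0.6] grip 1.0 0.0
turn 0.0001 shift before turn [ 0.0011 -0.0682  0.2924] after [ 0.0011 -0.0682  0.2924]
[[180.79086068 150.72354543]]
```

Call:
arm_command --series "0 0.001 -0.0682 0 0;0 0 0 0.08 0;0 0 0 0.08 0;0 0 0 0.08 0;0 0 0 0.0385 0;0 0 0 0.02 0;0 0 0 0 0;0 0 0 0 0;1 0 0 0 0;1 0 0 0 0"

```text
clock: 12.85
position: [0.5311, -0.141, 0.0237]
ee_rot: [0.793, 0.61, 0.0, 0.0]
ft_force: [0.2, -0.2, 0.5]
grip_width: 0.602
grasp_force: 0.0
```

Call:
arm_command --series "1 0 0 0 0;1 0 0 0 0;1 0 0 0 0;1 0 0 0 0;1 0 0 0 0;1 0 0 -0.03 0;1 0 0 -0.06 0;1 0 0 -0.08 0;1 0 0 -0.08 0;1 0 0 0 0"

```text
clock: 14.1
position: [0.5324, -0.1411, 0.1262]
ee_rot: [0.793, 0.61, 0.001, 0.002]
ft_force: [-0.2, 0.2, -1.6]
grip_width: 0.5
grasp_force: 41.1
```

```bash
python3 -c "
from h import *
go([.5979-.05*.233,.0855-.05*.972,.15],-13.5)
c=snap('wrist','w4'); print(rect(c,mask(c,(22,120,120),(34,255,255)),.043),rect(c,mask(c,(0,0,140),(180,60,255),(200,240,315,384)),.112))"
```

```text
t 14.1 pos [ 0.5324 -0.1411  0.1262] yaw_y -14.88 tilt -0.99999 F [-0.2  0.2 -1.6] grip 0.5 41.1
turn -0.0077 shift before turn [ 0.4647  0.0161 -0.0596] after [ 0.4641  0.0273 -0.0596]
[0. 0. 0. 0. 0. 0.] [ 524.  -165.5   56.7   71.5   75.  8849. ]
```

View pics/w4.png

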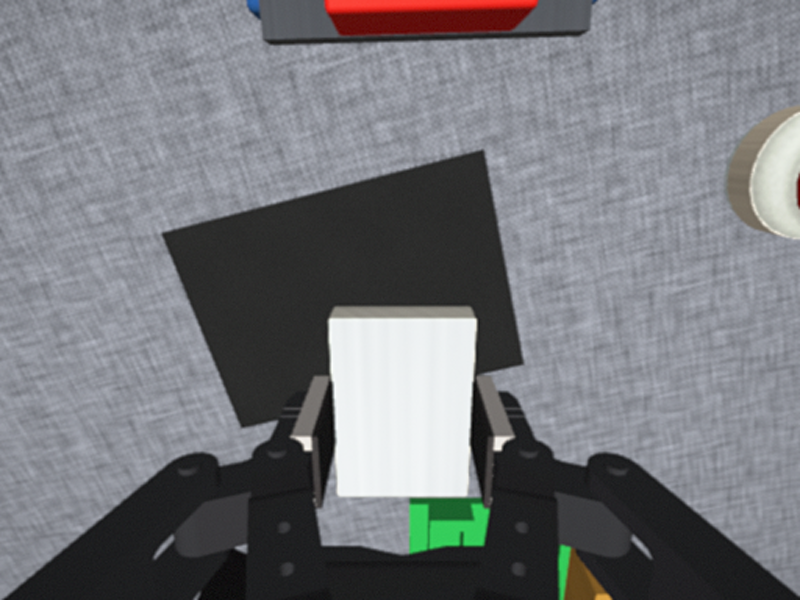

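The blank is held level by its long edges, at (402,408). Carrying it to just short of the nest to measure both in one picture.

Call:
arm_command --series "1 0.02 0 -0.03 -0.0077;1 0.05 0.003 -0.0296 0;1 0.06 0.004 0 0;1 0.07 0.004 0 0;1 0.07 0.004 0 0;1 0.07 0.004 0 0;1 0.06 0.004 0 0;1 0.04 0.003 0 0;1 0.0241 0.0013 0 0;1 0 0 0 0"

```text
clock: 15.4
position: [0.585, 0.0376, 0.147]
ee_rot: [0.785, 0.619, -0.0, -0.0]
ft_force: [-0.8, 0.8, -1.1]
grip_width: 0.497
grasp_force: 41.1
```

Run:
```python
from h import *
p,R=st()
c=snap('wrist','w5'); y=mask(c,(20,110,90),(36,255,255)); v,u=np.nonzero(y); print(u.min(),u.max(),v.min(),v.max())
print("nest",rect(c,y,.043))
```

```text
t 15.4 pos [0.585  0.0376 0.147 ] yaw_y -13.45 tilt -1.0 F [-0.8  0.8 -1.1] grip 0.497 41.1
214 309 72 191
nest [ 599.3   85.9   67.    86.5   76.6 4219. ]
```

View pics/w5.png

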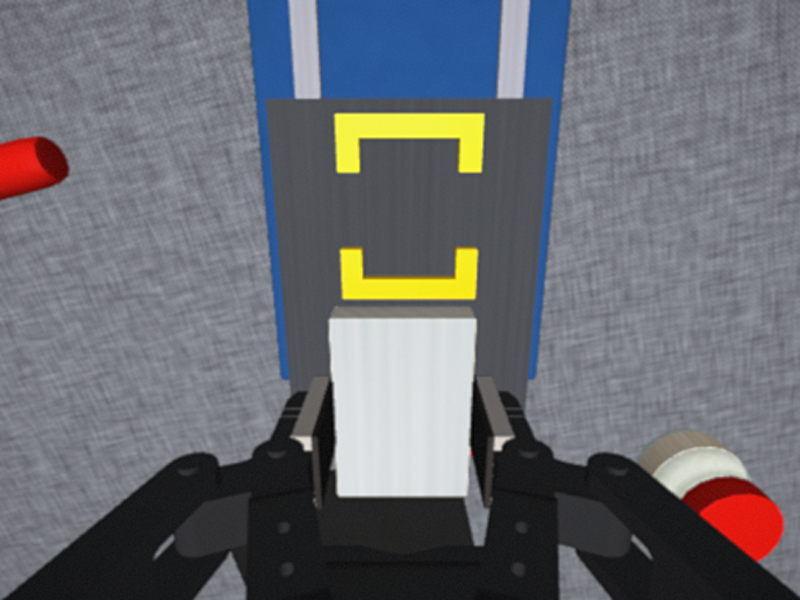

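The nest rim is fully visible, (335-485, 113-300), with the held blank just below it. Now measuring the blank's offset in the hand.

Run:
```python
from h import *
c=dict(np.load("w5.npz")); hsv=cv2.cvtColor(c["pixels"],cv2.COLOR_RGB2HSV)
m=((hsv[:,:,2]>165)&(hsv[:,:,1]<40)).astype(np.uint8); m[:200]=0;m[330:]=0;m[:,:205]=0;m[:,310:]=0
n,l,s,cen=cv2.connectedComponentsWithStats(m); k=1+s[1:,4].argmax(); m=(l==k); print(s[k])
m=cv2.morphologyEx(m.astype(np.uint8),cv2.MORPH_OPEN,np.ones((9,9)))
p=np.array(manip.get_obs()["position"])
for z in (.137,.1395,.142): 
    r=rect(c,m,z); print(z,r,(r[:2]-p[:2]*1000).round(1))
```

```text
[  211   204    94   114 10027]
0.137 [  584.4    36.6    43.9    63.7    76.6 10012. ] [-0.5 -0.1]
0.1395 [  584.8    38.1    43.     62.5    76.6 10012. ] [-0.1  1.4]
0.142 [  585.1    39.5    42.2    61.3    76.6 10012. ] [0.2 2.8]
```

```bash
python3 -c "
from h import *
go([.5996,.0852,.071])"
```

```text
t 15.45 pos [0.5849 0.0367 0.147 ] yaw_y -13.5 tilt -1.0 F [-0.1 -0.3 -0.8] grip 0.497 41.1
turn 0.0 shift before turn [0.1266 0.0075 0.1898] after [0.1266 0.0075 0.1898]
```

Call:
arm_command --series "1 0.03 0.0025 0 0;1 0.03 0.0025 0 0;1 0.03 0.0025 0 0;1 0.03 0 0 0;1 0.0088 0 0.03 0;1 0 0 0.05 0;1 0 0 0.05 0;1 0 0 0.04 0;1 0 0 0.0198 0;1 0 0 0 0"

```text
clock: 16.7
position: [0.5997, 0.0863, 0.0706]
ee_rot: [0.785, 0.619, -0.0, -0.0]
ft_force: [0.3, -0.1, -0.4]
grip_width: 0.499
grasp_force: 41.1
```

Call:
arm_command --series "1 0 0 0 0;1 0 0 0 0;1 0 0 0 0;1 0 0 0 0;1 0 0 0 0;1 0 0 0 0;1 0 0 0 0;1 0 0 0 0;1 0 0 0 0;1 0 0 0 0"

```text
clock: 17.95
position: [0.5999, 0.0864, 0.0711]
ee_rot: [0.785, 0.619, -0.0, 0.0]
ft_force: [-0.3, -0.0, -0.7]
grip_width: 0.503
grasp_force: 41.1
```

```bash
python3 -c "
from h import *
p,R=st();c=snap('wrist','w6')
y=mask(c,(20,110,90),(36,255,255)); v,u=np.nonzero(y); print(u.min(),u.max(),v.min(),v.max())
q=unproj(c,np.c_[u,v],.043)-[.5993,.0859]; a=np.radians(76.6); q=np.c_[q@[np.sin(a),-np.cos(a)],q@[np.cos(a),np.sin(a)]]; print('rim in nest frame',np.percentile(q,[.3,99.7],axis=0)*1e3)
img=cv2.imread('pics/w6.png'); cv2.imwrite('pics/w6c.png',cv2.resize(img[230:530,220:580],(720,600)))"
```

```text
t 17.95 pos [0.5999 0.0864 0.0711] yaw_y -13.49 tilt -1.0 F [-0.3 -0.  -0.7] grip 0.503 41.1
192 322 167 311
rim in nest frame [[-33.20833723 -42.97904092]
 [ 33.14517281  44.71772766]]
```

View pics/w6c.png

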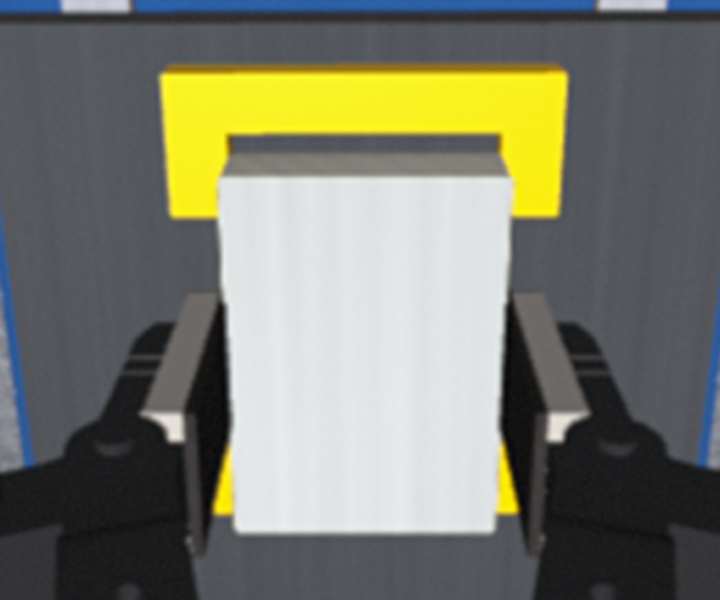

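The blank sits over the cavity and is laterally centred: cavity edges at 228 and 500, blank edges the same. Checking the long direction by edge rows.

Run:
```python
from h import *
c=dict(np.load("w6.npz")); a=np.radians(76.6)
def f(x,y,z):
    q=unproj(c,[((220+x/2+.5)/1.5625-.5,(230+y/2+.5)/1.5625-.5)],z)[0]-[.5993,.0859]
    return (np.array([q@[np.sin(a),-np.cos(a)],q@[np.cos(a),np.sin(a)]])*1e3).round(1)
for n,x,y,z in (("rim outer",365,73,.043),("outer L",161,80,.043),("outer R",567,80,.043),("inL",228,134,.043),("inR",500,134,.043),("blank bot L",229,153,.0503),("blank bot R",501,153,.0503),("top L",219,178,.0623),("top R",511,178,.0623),("back L",235,533,.0623),("back R",496,533,.0623),("back rim L",215,514,.043)): print(n,f(x,y,z))
```

```text
rim outer [ 0.3 43. ]
outer L [-33.   41.9]
outer R [33.3 41.7]
inL [-22.5  32.6]
inR [22.7 32.5]
blank bot L [-21.4  31.7]
blank bot R [22.  31.6]
top L [-21.2  31.9]
top R [21.8 31.8]
back L [-21.7 -31.6]
back R [ 22.2 -31.7]
back rim L [-28.5 -43.5]
```

Within about 0.2 mm, so I'll lower it in.

Call:
arm_command --series "1 0 0 0.005 0;1 0 0 0.005 0;1 0 0 0.005 0;1 0 0 0.005 0;1 0 0 0.005 0;1 0 0 0.004 0;1 0 0 0.003 0;1 0 0 0.003 0;1 0 0 0 0;1 0 0 0 0"

```text
clock: 19.25
position: [0.6, 0.0864, 0.0571]
ee_rot: [0.785, 0.619, 0.0, 0.0]
ft_force: [-0.4, -0.4, -1.7]
grip_width: 0.498
grasp_force: 41.1
```

```bash
python3 -c "
from h import *
st()"
```

```text
t 19.25 pos [0.6    0.0864 0.0571] yaw_y -13.49 tilt -1.0 F [-0.4 -0.4 -1.7] grip 0.498 41.1
```

It's in the cavity without resistance. Lowering the last millimetre, then releasing and lifting.

Call:
arm_command --series "1 0 0 0.001 0;1 0 0 0.001 0;1 0 0 0.001 0;1 0 0 0 0;0.9 0 0 0 0;0.4 0 0 0 0;0.35 0 0 0 0;0.35 0 0 0 0;0.35 0 0 0 0;0.35 0 0 0 0"

```text
clock: 20.5
position: [0.5999, 0.0865, 0.0558]
ee_rot: [0.785, 0.619, -0.0, -0.0]
ft_force: [0.5, -1.0, -1.0]
grip_width: 0.649
grasp_force: 0.0
```

Call:
arm_command --series "0.35 0 0 -0.01 0;0.35 0 0 -0.02 0;0.35 0 0 -0.03 0;0.35 0 0 -0.04 0;0.35 -0.03 0 -0.05 0;0.35 -0.05 0 -0.05 0;0.35 -0.05 0 0 0;0.35 -0.05 0 0 0;0.35 0 0 0 0;0.35 0 0 0 0"

```text
clock: 21.75
position: [0.5829, 0.017, 0.1355]
ee_rot: [0.785, 0.619, -0.0, -0.0]
ft_force: [0.2, 0.0, -0.2]
grip_width: 0.648
grasp_force: 0.0
```

Run:
```python
from h import *
p,R=st();c=snap('wrist','w7'); hsv=cv2.cvtColor(c["pixels"],cv2.COLOR_RGB2HSV)
y=mask(c,(20,110,90),(36,255,255)); print("nest",rect(c,y,.043))
m=((hsv[:,:,2]>150)&(hsv[:,:,1]<40)).astype(np.uint8)
n,l,s,cen=cv2.connectedComponentsWithStats(m)
q=proj(c,[[.5993,.0859,.048]])[0]; k=l[int(q[1]),int(q[0])]; print(q,k,s[k])
for z in (.048,.051): print(z,rect(c,l==k,z))
img=cv2.imread('pics/w7.png'); x,y=(q*1.5625).astype(int); cv2.imwrite('pics/w7c.png',cv2.resize(img[max(0,y-120):y+150,max(0,x-170):x+170],(760,600)))
```

```text
t 21.75 pos [0.5829 0.017  0.1355] yaw_y -13.47 tilt -1.0 F [ 0.2  0.  -0.2] grip 0.648 0.0
nest [ 599.3   85.9   66.9   86.7   76.6 4746. ]
[257.68744659 107.1574461 ] 238 [ 224   55   69  100 6612]
0.048 [ 599.5   86.    44.2   63.2   76.5 6612. ]
0.051 [ 599.5   86.2   43.5   62.3   76.5 6612. ]
```

View pics/w7c.png

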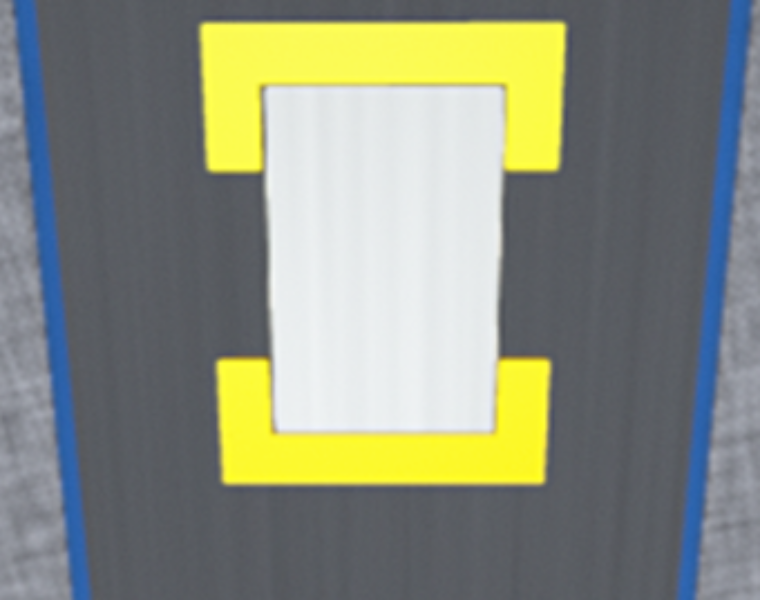

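The blank is seated flat and centred in the nest, with white filling (263-505, 85-433) of the crop. Now going behind the handle.

```bash
python3 -c "
from h import *
go([.5645,-.060,.066],-13.4)"
```

```text
t 21.8 pos [0.583  0.0174 0.1356] yaw_y -13.43 tilt -1.0 F [0.3 0.2 0.1] grip 0.65 0.0
turn -0.0002 shift before turn [-1.991e-01  1.000e-04  1.739e-01] after [-0.1991  0.      0.1739]
```

Call:
arm_command --series "1 -0.04 0 0 0;1 -0.05 0 0 0;1 -0.05 0 0 0;1 -0.04 0 0 0;1 -0.0191 0 0 0;1 0 0 0.05 0;1 0 0 0.06 0;1 0 0 0.04 0;1 0 0 0.0239 0;1 0 0 0 0"

```text
clock: 23.05
position: [0.5643, -0.0606, 0.0657]
ee_rot: [0.785, 0.619, -0.0, -0.0]
ft_force: [0.6, -0.2, 0.1]
grip_width: -0.0
grasp_force: 0.0
```

Call:
arm_command --series "1 0.02 0 0 0;1 0.02 0 0 0;1 0.01 0 0 0;1 0.01 0 0 0;1 0.01 0 0 0;1 0.01 0 0 0;1 0.01 0 0 0;1 0.01 0 0 0;1 0.01 0 0 0;1 0.01 0 0 0"

```text
clock: 24.3
position: [0.5758, -0.014, 0.0664]
ee_rot: [0.785, 0.619, 0.0, 0.0]
ft_force: [-2.2, -1.6, 2.0]
grip_width: -0.003
grasp_force: 1.4
```

```bash
python3 -c "
from h import *
p,R=st(); d=p[:2]-[.5993,.0859]; print('press xy mm',1e3*d@[.9728,-.2317],1e3*d@[.2317,.9728])
c=viewer.camera('top'); y=mask(c,(22,120,120),(34,255,255),[130,150,200,205]); print(rect(c,y,.043))"
```

```text
t 24.3 pos [ 0.5758 -0.014   0.0664] yaw_y -13.49 tilt -1.0 F [-2.2 -1.6  2. ] grip -0.003 1.4
press xy mm 0.3432215056798215 -102.65375506076899
[610.3 137.3  26.3  67.7 166.7 134. ]
```

Call:
arm_command --series "1 0.015 0 0 0;1 0.02 0 0 0;1 0.02 0 0 0;1 0.02 0 0 0;1 0.02 0 0 0;1 0.02 0 0 0;1 0.02 0 0 0;1 0.02 0 0 0;1 0.02 0 0 0;1 0.015 0 0 0"

```text
clock: 25.6
position: [0.5935, 0.0602, 0.0663]
ee_rot: [0.785, 0.619, -0.0, -0.0]
ft_force: [-0.6, -2.6, 0.1]
grip_width: -0.003
grasp_force: 1.4
```

Call:
arm_command --series "1 0.015 0 0 0;1 0.015 0 0 0;1 0.015 0 0 0;1 0.015 0 0 0;1 0.015 0 0 0;1 0.015 0 0 0;1 0.015 0 0 0;1 0.01 0 0 0;1 0.01 0 0 0;1 0.005 0 0 0"

```text
clock: 26.85
position: [0.6029, 0.0989, 0.0662]
ee_rot: [0.788, 0.616, -0.009, 0.003]
ft_force: [-30.7, -40.2, 33.6]
grip_width: 0.007
grasp_force: 23.9
```

```bash
python3 -c "
from h import *
p,R=st(); d=p[:2]-[.5993,.0859]; print('press xy mm',1e3*d@[.9728,-.2317],1e3*d@[.2317,.9728])"
```

```text
t 26.85 pos [0.6029 0.0989 0.0662] yaw_y -13.93 tilt -0.99982 F [-30.7 -40.2  33.6] grip 0.007 23.9
press xy mm 0.4690203238748154 13.526399860874502
```

The push was blocked at about 14 mm in press y, most likely by the wrist camera, which sits 80 mm ahead of the TCP, against the head. Backing off at once.

Call:
arm_command --series "1 -0.02 0 0 0;1 -0.02 0 0 0;1 -0.03 0 0 0;1 -0.04 0 0 0;1 -0.05 0 0 0;1 0 0 -0.05 0;1 0 0 -0.05 0;1 0 0 -0.05 0;1 0 0 -0.02 0;1 0 0 0 0"

```text
clock: 28.1
position: [0.591, 0.0482, 0.1351]
ee_rot: [0.785, 0.619, 0.0, 0.0]
ft_force: [-0.8, -0.7, -0.0]
grip_width: 0.001
grasp_force: 0.0
```

Run:
```python
from h import *
p,R=st(); print(manip.get_obs()["joint_pos"].round(3)); d=p[:2]-[.5993,.0859]; print('press xy mm',1e3*d@[.9728,-.2317],1e3*d@[.2317,.9728])
c=viewer.camera('top'); np.savez("t8.npz",**c)
n=np.array([.5993,.0859,0]);u=np.array([.2317,.9728,0])
m=mask(c,(0,150,100),(8,255,255),[140,150,220,215]); k,l,s,ce=cv2.connectedComponentsWithStats(m)
for i in range(1,k):
  if s[i,4]>15:
    r=rect(c,l==i,.072); e=np.array([*r[:2]/1e3,0])-n; print("red",r,"along press y",1e3*e@u)
q=proj(c,[n+[0,0,.043]+u*x for x in (0.14,)]); print(q)
w=viewer.camera('wrist'); y=mask(w,(20,110,90),(36,255,255)); r=rect(w,y,.043); print("nest seen",r)
```

```text
t 28.1 pos [0.591  0.0482 0.1351] yaw_y -13.47 tilt -1.0 F [-0.8 -0.7 -0. ] grip 0.001 0.0
[ 0.342  0.422 -0.623  1.661  0.266  1.144 -0.585]
press xy mm 0.6356384918915156 -38.597183429502806
[[113.98840375 177.24434063]]
nest seen [0. 0. 0. 0. 0. 0.]
```

Call:
arm_command --series "1 -0.05 0 0 0;1 -0.05 0 0 0;1 -0.05 0 0 0;1 0 0 0 0.05;1 0 0 0 0.05;1 0 0 0 0.05;1 0 0 0 0;1 0 0 0 0;1 0 0 0 0;1 0 0 0 0"

```text
clock: 29.45
position: [0.5766, -0.0106, 0.1343]
ee_rot: [0.908, 0.419, -0.0, -0.0]
ft_force: [0.2, 0.2, -0.3]
grip_width: 0.001
grasp_force: 0.0
```

Run:
```python
from h import *
p,R=st(); print(manip.get_obs()["joint_pos"].round(3))
n=np.array([.5993,.0859,0]);u=np.array([.2317,.9728,0])
c=viewer.camera('wrist')
for nm,lo,hi,z in (("yellow",(20,110,90),(36,255,255),.043),("red",(0,150,60),(8,255,255),.072)):
  k,l,s,ce=cv2.connectedComponentsWithStats(mask(c,lo,hi))
  for i in range(1,k):
    if s[i,4]>60:
      r=rect(c,l==i,z); e=np.array([*r[:2]/1e3,0])-n; print(nm,s[i],r,"press y",1e3*e@u)
c=viewer.camera('top')
for x in (0,.03,.05,.07): print(x,proj(c,[n+u*x+[0,0,.07]]).round(0))
print(np.argwhere(mask(c,(0,150,60),(8,255,255))>0).shape)
k,l,s,ce=cv2.connectedComponentsWithStats(mask(c,(0,150,60),(8,255,255)))
for i in range(1,k):
  if s[i,4]>8: print(s[i],ce[i].round(1),1e3*(np.array([*unproj(c,[ce[i]],.072)[0],0])-n)@u)
```

```text
t 29.45 pos [ 0.5766 -0.0106  0.1343] yaw_y -40.44 tilt -1.0 F [ 0.2  0.2 -0.3] grip 0.001 0.0
[ 0.38   0.37  -0.533  1.707  0.206  1.12  -0.919]
red [  95    0  121   70 3945] [ 605.3  109.7   17.3   69.2  166.6 3945. ] press y 24.542839999999977
red [ 489  159   23   63 1003] [ 706.6  -97.    13.6   42.8   64.  1003. ] press y -153.06371000000001
0 [[165. 179.]]
0.03 [[153. 178.]]
0.05 [[145. 178.]]
0.07 [[137. 177.]]
(2748, 2)
[232 112  19  19 235] [240.3 120.7] -173.73452262620452
[148 254  11  39 323] [153.  272.6] -3.5342965871571455
[ 439  323   73   61 2184] [476.9 353.2] -766.7645080895841
```

Positive spin drives joint 7 down, so I'll turn the other way, by about -192° from here, until the camera faces away from the press.

Call:
arm_command --series "1 0 0 0 -0.055;1 0 0 0 -0.055;1 0 0 0 -0.055;1 0 0 0 -0.055;1 0 0 0 -0.055;1 0 0 0 -0.055;1 0 0 0 -0.055;1 0 0 0 -0.055;1 0 0 0 -0.055;1 0 0 0 -0.055"

```text
clock: 30.8
position: [0.5767, -0.0105, 0.1344]
ee_rot: [0.268, 0.963, -0.0, 0.0]
ft_force: [0.1, 0.1, -0.0]
grip_width: -0.003
grasp_force: 0.0
```

Call:
arm_command --series "1 0 0 0 -0.055;1 0 0 0 -0.055;1 0 0 0 -0.055;1 0 0 0 -0.055;1 0 0 0 -0.055;1 0 0 0 -0.055;1 0 0 0 -0.055;1 0 0 0 -0.055;1 0 0 0 -0.055;1 0 0 0 0"

```text
clock: 32.05
position: [0.5766, -0.0105, 0.1342]
ee_rot: [-0.481, 0.877, 0.0, -0.0]
ft_force: [-0.3, -0.4, -0.2]
grip_width: -0.002
grasp_force: 0.0
```

Run:
```python
from h import *
print(manip.get_obs()["joint_pos"].round(3))
n=np.array([.5993,.0859,0]);u=np.array([.2317,.9728,0])
for y in (-.015,.036): go((n+u*y)+[0,0,.0665])
```

```text
[ 0.799  0.579 -1.12   1.687  0.549  1.23   2.126]
t 32.05 pos [ 0.5766 -0.0105  0.1342] yaw_y 147.55 tilt -1.0 F [-0.3 -0.4 -0.2] grip -0.002 0.0
turn 0.0 shift before turn [-0.1984  0.0692  0.1692] after [-0.1984  0.0692  0.1692]
t 32.05 pos [ 0.5766 -0.0105  0.1342] yaw_y 147.55 tilt -1.0 F [-0.3 -0.4 -0.2] grip -0.002 0.0
turn 0.0 shift before turn [-0.3189  0.1108  0.1693] after [-0.3189  0.1108  0.1693]
```

Call:
arm_command --series "1 0 0 0.05 0;1 0 0 0.06 0;1 0 0 0.04 0;1 0 0 0.0192 0;1 -0.03 0.0104 0 0;1 -0.04 0.0139 0 0;1 -0.04 0.0139 0 0;1 -0.04 0.0139 0 0;1 -0.03 0.0104 0 0;1 -0.0184 0.0067 0 0"

```text
clock: 33.3
position: [0.5959, 0.0725, 0.0667]
ee_rot: [-0.482, 0.876, 0.0, 0.0]
ft_force: [-0.1, 0.6, 0.6]
grip_width: -0.001
grasp_force: 0.0
```

Run:
```python
from h import *
print(manip.get_obs()["joint_pos"].round(3))
n=np.array([.5993,.0859,0]);u=np.array([.2317,.9728,0])
for y in (.013,.034): go((n+u*y)+[0,0,.0665])
```

```text
[ 0.576  0.695 -1.036  1.678  0.647  1.152  1.941]
t 33.3 pos [0.5959 0.0725 0.0667] yaw_y 147.66 tilt -1.0 F [-0.1  0.6  0.6] grip -0.001 0.0
turn 0.0 shift before turn [-0.0635  0.0214  0.0005] after [-0.0635  0.0214  0.0005]
t 33.3 pos [0.5959 0.0725 0.0667] yaw_y 147.66 tilt -1.0 F [-0.1  0.6  0.6] grip -0.001 0.0
turn 0.0 shift before turn [-0.1132  0.0384  0.0005] after [-0.1132  0.0384  0.0005]
```

Call:
arm_command --series "1 -0.012 0.004 0 0;1 -0.012 0.004 0 0;1 -0.01 0.0034 0 0;1 -0.01 0.0034 0 0;1 -0.01 0.0034 0 0;1 -0.01 0.0034 0 0;1 -0.01 0.0034 0 0;1 -0.008 0.0027 0 0;1 -0.006 0.002 0 0;1 -0.004 0.0014 0 0"

```text
clock: 34.55
position: [0.6026, 0.0984, 0.0663]
ee_rot: [-0.479, 0.878, -0.006, -0.009]
ft_force: [-28.8, -41.4, 34.1]
grip_width: 0.0
grasp_force: 23.7
```

Run:
```python
from h import *
n=np.array([.5993,.0859,0]);u=np.array([.2317,.9728,0])
p,R=st(); print("press y",(p-n)@u); go((n+u*.034)+[0,0,.0665])
```

```text
t 34.55 pos [0.6026 0.0984 0.0663] yaw_y 147.19 tilt -0.99979 F [-28.8 -41.4  34.1] grip 0.0 23.7
press y 0.012880817616121112
t 34.55 pos [0.6026 0.0984 0.0663] yaw_y 147.19 tilt -0.99979 F [-28.8 -41.4  34.1] grip 0.0 23.7
turn 0.0 shift before turn [-0.0495  0.0183 -0.0016] after [-0.0495  0.0183 -0.0016]
```

Blocked at the same place and force with the camera facing away, so the camera wasn't the cause. It may be the shuttle's stop, so I'll back off and measure the handle with the wrist camera.

Call:
arm_command --series "1 0.02 -0.007 0 0;1 0.03 -0.0104 0 0;1 0.04 -0.0139 0 0;1 0.05 -0.0174 0 0;1 0.05 -0.0174 0 0;1 0 0 -0.06 0;1 0 0 -0.06 0;1 0 0 -0.06 0;1 0 0 0 0;1 0 0 0 0"

```text
clock: 35.8
position: [0.5867, 0.0315, 0.1392]
ee_rot: [-0.482, 0.876, -0.0, 0.0]
ft_force: [0.7, -0.7, -0.9]
grip_width: 0.001
grasp_force: 0.0
```

Run:
```python
from h import *
n=np.array([.5993,.0859,0]);u=np.array([.2317,.9728,0]);w=np.array([.9728,-.2317,0])
p,R=st(); print("press y",(p-n)@u)
c=viewer.camera('wrist'); np.savez("w9.npz",**c); o=-c["extrinsics"][:3,:3].T@c["extrinsics"][:3,3]; print("cam press y",(o-n)@u,o[2].round(3))
for nm,lo,hi in (("red",(0,150,60),(8,255,255)),("yellow",(20,110,90),(36,255,255))):
  k,l,s,ce=cv2.connectedComponentsWithStats(mask(c,lo,hi))
  for i in range(1,k):
    if s[i,4]>60:
      v,uu=np.nonzero(l==i); print(nm,s[i])
      for z in (.072,.036):
        q=unproj(c,np.c_[uu,v],z)-n[:2]; print(z,"y range",np.percentile(q@u[:2],[1,99]).round(4),"x",np.percentile(q@w[:2],[1,99]).round(4))
for y in (-.06,.028,.05,.1): print(y,proj(c,[n+u*y+[0,0,.072]]).round(0))
```

```text
t 35.8 pos [0.5867 0.0315 0.1392] yaw_y 147.67 tilt -1.0 F [ 0.7 -0.7 -0.9] grip 0.001 0.0
press y -0.05580339764894913
cam press y -0.13196677991903696 0.263
red [478 179  34  40 895]
0.072 y range [-0.0275 -0.004 ] x [-0.1631 -0.1427]
0.036 y range [-0.0078  0.0201] x [-0.189  -0.1647]
red [294 274  38  20 401]
0.072 y range [0.0005 0.0126] x [-0.0332 -0.0089]
0.036 y range [0.0255 0.0399] x [-0.0345 -0.0057]
red [252 322  11  10  98]
0.072 y range [0.0238 0.0328] x [0.0251 0.0342]
0.036 y range [0.0532 0.0639] x [0.0348 0.0456]
-0.06 [[256. 213.]]
0.028 [[294. 316.]]
0.05 [[302. 338.]]
0.1 [[319. 384.]]
```

Handle top measures y 23 to 33 mm, so the shuttle is at about 138 mm: 22 mm short and genuinely jammed. I've already viewed 11 pictures, one over the limit of 10, so I'll inspect by numbers from here. I'll shift sideways to see the nest past the fingers.

Run:
```python
from h import *
n=np.array([.5993,.0859,0]);u=np.array([.2317,.9728,0]);w=np.array([.9728,-.2317,0])
print(manip.get_obs()["joint_pos"].round(2))
p,R=st(); print((p-n)@w)
for x,y,z in ((.07,-.06,.10),(-.07,-.06,.10)): 
  t=n+u*y+w*x+[0,0,z]; go(t)
  # where blank trailing edge/rim would appear
  c=dict(np.load("w9.npz")); E=c["extrinsics"].copy(); E[:3,3]-=E[:3,:3]@(t-p); c["extrinsics"]=E
  print(proj(c,[n+u*.1+w*a+[0,0,.048] for a in (-.03,0,.03)]).round(0).tolist())
```

```text
[ 0.71  0.59 -1.11  1.66  0.56  1.25  2.06]
t 35.85 pos [0.5865 0.0313 0.1387] yaw_y 147.65 tilt -1.0 F [-0.2  0.2  0. ] grip 0.0 0.0
0.00018078215362088144
t 35.85 pos [0.5865 0.0313 0.1387] yaw_y 147.65 tilt -1.0 F [-0.2  0.2  0. ] grip 0.0 0.0
turn 0.0 shift before turn [-0.0474 -0.1683  0.0967] after [-0.0474 -0.1683  0.0967]
[[453.0, 373.0], [413.0, 382.0], [374.0, 392.0]]
t 35.85 pos [0.5865 0.0313 0.1387] yaw_y 147.65 tilt -1.0 F [-0.2  0.2  0. ] grip 0.0 0.0
turn 0.0 shift before turn [0.0662 0.1628 0.0967] after [0.0662 0.1628 0.0967]
[[275.0, 416.0], [240.0, 425.0], [205.0, 434.0]]
```

Call:
arm_command --series "1 -0.01 -0.0144 0 0;1 -0.014 -0.018 0 0;1 -0.014 -0.018 0 0;1 -0.016 -0.018 0 0;1 -0.016 -0.018 0.02 0;1 -0.016 -0.018 0.025 0;1 -0.016 -0.018 0.03 0;1 -0.016 -0.0216 0.022 0;1 0 0 0 0;1 0 0 0 0"

```text
clock: 37.1
position: [0.6605, 0.04, 0.1001]
ee_rot: [-0.482, 0.876, 0.0, 0.0]
ft_force: [0.3, 0.3, 0.3]
grip_width: 0.002
grasp_force: 0.0
```

Run:
```python
from h import *
n=np.array([.5993,.0859,0]);u=np.array([.2317,.9728,0]);w=np.array([.9728,-.2317,0])
p,R=st(); c=viewer.camera('wrist'); np.savez("w10.npz",**c); print((p-n)@w,(p-n)@u)
hsv=cv2.cvtColor(c["pixels"],cv2.COLOR_RGB2HSV)
# rectified height profile: sample vertical plane y=yy facing camera and floor plane
def cls(P):
    q=proj(c,P).round().astype(int); s=''
    for a,b in q:
        if not(0<=a<512 and 0<=b<384): s+='?';continue
        h,sa,v=hsv[b,a]
        s+= 'Y' if sa>110 and 18<h<38 else 'R' if sa>130 and (h<9 or h>172) else 'B' if sa>110 and 95<h<130 else 'W' if v>125 and sa<60 else '.' if v>50 else '#'
    return s
print("plane z=.043, rows y from 20 to 118 mm, cols x -50..50")
for y in np.arange(.02,.119,.004): print(int(y*1e3+.5),cls([n+u*y+w*x+[0,0,.043] for x in np.arange(-.05,.051,.002)]))
```

```text
t 37.1 pos [0.6605 0.04   0.1001] yaw_y 147.62 tilt -1.0 F [0.3 0.3 0.3] grip 0.002 0.0
0.07020860429950468 -0.03044250840883341
plane z=.043, rows y from 20 to 118 mm, cols x -50..50
20 ............R......RR.......R....RR......R.........
24 .........RRRRRRRRRRRRRRRRRRRRRRRRRRRRRRRRRR........
28 .......RRRRRRRRRRRRRRRRRRRRRRRRRRRRRRRRRRRR....##..
32 ......RRRRRRRRRRRRRRRRRRRRRRRRRRRRRRRRRRRR#########
36 .....RRRRRRRRRRRRRRRRRRRRRRRRRRRRRRRRRRR###########
40 ....RRRRRRRRRRRRRRRRRRRRRRRRRRRRRRRRRRR####...#####
44 ...RRRRRRRRRRRRRRRRRRRRRRRRRRRRRRRRRRR#############
48 .RRRRRRRRRRRRRRRRRRRRRRRRRRRRRRRRRRR###############
52 .RRRRRRRRRRRRRRRRRRRRRRRRRRRRRRRRRR################
56 .RRRRRRRRRRRRRRRRRRRRRRRRRRRRRRRR################..
60 ...............................################....
64 .............................#################.....
68 ............................#################......
72 ..........................#################........
76 .........................#################...#.....
80 .......................#################....###....
84 ......................##################...#####...
88 ....................###################..##########
92 ..........YYYYYYYY#####################Y###########
96 .........YYYYYYYY##################################
100 ##.###.##YYYYYY####################################
104 ###################################################
108 ###################################################
112 ...........########################################
116 .........##########################################
```

Run:
```python
from h import *
n=np.array([.5993,.0859,0]);u=np.array([.2317,.9728,0]);w=np.array([.9728,-.2317,0])
c=dict(np.load("w10.npz"))
print("rows y mm; cols x=-45,-36,-28,-22,-18,-14")
for y in np.arange(.088,.130,.002):
    q=proj(c,[n+u*y+w*x+[0,0,.043] for x in (-.045,-.036,-.028,-.022,-.018,-.014)]).round().astype(int)
    print(int(y*1e3+.5),q[3],[c["pixels"][b,a].tolist() if b<384 and a<512 else None for a,b in q])
```

```text
rows y mm; cols x=-45,-36,-28,-22,-18,-14
88 [430 328] [[87, 89, 94], [86, 89, 94], [96, 90, 85], [89, 88, 91], [103, 93, 77], [94, 93, 95]]
90 [431 331] [[85, 89, 94], [84, 88, 93], [132, 102, 17], [132, 100, 6], [130, 100, 7], [132, 103, 16]]
92 [431 333] [[85, 88, 94], [85, 88, 94], [132, 101, 11], [130, 101, 7], [131, 101, 9], [29, 27, 26]]
94 [432 335] [[85, 89, 94], [85, 89, 93], [124, 95, 8], [125, 96, 10], [133, 103, 11], [26, 26, 29]]
96 [432 337] [[85, 89, 94], [83, 86, 91], [251, 231, 8], [243, 218, 9], [169, 141, 16], [28, 26, 27]]
98 [432 339] [[83, 88, 92], [83, 86, 91], [255, 242, 13], [255, 245, 11], [47, 41, 24], [23, 25, 24]]
100 [433 341] [[43, 41, 41], [46, 47, 47], [90, 79, 41], [103, 90, 41], [22, 23, 27], [29, 28, 31]]
102 [433 343] [[43, 42, 41], [39, 38, 38], [38, 39, 40], [21, 22, 26], [23, 23, 27], [24, 26, 25]]
104 [434 345] [[43, 42, 40], [40, 41, 40], [40, 39, 40], [24, 24, 24], [26, 26, 27], [22, 24, 22]]
106 [434 347] [[41, 40, 39], [41, 39, 38], [41, 39, 39], [23, 22, 24], [26, 25, 25], [25, 24, 25]]
108 [435 349] [[40, 41, 40], [42, 43, 42], [39, 38,
[... 436 characters left out ...]
3, 25]]
118 [437 359] [[86, 89, 94], [72, 75, 80], [24, 24, 24], [22, 20, 22], [23, 23, 23], [24, 24, 25]]
120 [437 361] [[85, 87, 93], [35, 36, 38], [29, 29, 29], [23, 20, 23], [26, 26, 28], [26, 26, 27]]
122 [437 363] [[86, 89, 94], [23, 22, 23], [22, 20, 23], [24, 22, 24], [25, 25, 27], [25, 25, 26]]
124 [438 365] [[84, 87, 93], [29, 26, 28], [24, 21, 24], [22, 23, 24], [25, 24, 26], [23, 23, 25]]
126 [438 367] [[84, 87, 92], [21, 21, 22], [24, 23, 26], [21, 20, 23], [23, 22, 23], [27, 24, 26]]
128 [439 369] [[85, 87, 92], [24, 23, 23], [23, 24, 24], [23, 22, 25], [25, 22, 25], [23, 21, 22]]
130 [439 371] [[49, 50, 53], [24, 24, 26], [25, 22, 25], [23, 24, 25], [22, 21, 25], [26, 26, 28]]
```

The numbers settle it. The stripper's front edge measures 89 mm from my assumed origin, where the spec says 110 mm. So the shuttle started about 21 mm in, and 138 + 21 ≈ 160 mm: it is hard against its stop. The same 47 N stop in both tool orientations agrees. The arm is clear of everything, so I'll hand in.

```bash
python3 -c "
from h import *
st(); print(manip.hand_in())"
```

```text
t 37.15 pos [0.6606 0.0399 0.1003] yaw_y 147.62 tilt -1.0 F [0.8 0.3 0.5] grip 0.003 0.0
the job is handed in; nothing more can be done
None
```

The job is handed in, with no verdict returned: the blank was seated flat and centred before the push, and the shuttle is hard against what I measured as its stop (about 159 mm), but I couldn't see the blank under the head afterwards, I pushed against the stop twice at about 60 N, and I viewed 11 pictures, one over the limit of 10.

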